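# Stow round bars in a two-layer V-cradle and chock each layer

## Task

Stow all the round steel reinforcing bars in the wooden cradle so that none can roll: lay the thick bars in V-notches of the fixed bottom frame, one to a notch and centred across its two bearers, then set the taller loose frame down over them, fully home on the pegs, as their chock. Lay the thin bars in this frame's upper notches in the same way and chock them with the low loose frame, fully home on its pegs; spare notches stay empty, and the glass heart and the glass cutter behind the cradle stay where they lie.

Things in the scene. Friction and masses are not known exactly. Their poses are not given: they have to be found in the camera images.
- bottom_frame: fixed wooden bottom frame, 264 x 110 mm: two notched bearers along its y, 26 mm thick, at x = +-42 mm, edge 35 mm high, 90-degree V-notches (14 mm deep) at y = -88, -34, 34, 88; between them only two ties, 11 mm high, at y = +-61. Origin: centre of underside on the table, z up. End posts (x +-42, y +-118) 51 mm high, each with a pointed steel peg, 10 mm diameter, 20 mm high
- middle_frame: taller loose wooden frame, 0.3 to 0.5 kg, 264 x 110 mm, same bearers and notch places; edge 39.5 mm high, V-notches 8 mm deep on top, others below that close over the thick bars with 2 mm play. Corner posts 50 mm high, a 14 mm hole 24 mm deep in each underside, a 20 mm peg on each top. Origin: centre of underside, z up; half a turn makes no difference. Lift by middle_grip
- top_frame: low loose wooden frame, 0.26 kg, 264 x 110 mm, 25 mm high, no pegs: same bearers, a 14 mm hole through each corner (x +-42, y +-118) for the middle frame's pegs, notches below that close over the thin bars with 2 mm play. Origin: centre of underside, z up; half a turn makes no difference. Lift by top_grip
- middle_grip (a point): middle of the middle frame's crosspiece, 16 mm above the frame's underside. The crosspiece joins the bearers: it runs along the frame's x, 58 mm free length, 16 mm wide in y, from 7 to 25 mm above the underside, with nothing beside it. Thick bars below reach up to 4 mm above the seated frame's underside, from 20 mm off the centre line outward
- top_grip (a point): middle of the top frame's crosspiece, same shape and height as the middle frame's. Thin bars below reach up to 3 mm above the seated frame's underside, from 25 mm off the centre line outward
- bottom_seat (a point): centre of the plane of the bottom frame's post tops, 51 mm above the table: where the origin of the middle frame belongs, the frames' axes in line
- middle_seat (a point): centre of the plane of the middle frame's post tops, 50 mm above its underside: where the origin of the top frame belongs, the frames' axes in line
- low_notch_0 (a point): where the middle of a thick bar's axis belongs in the bottom frame's notch at y = -88 mm: midway between the bearers, 40.8 mm above the table; the bar then lies along the frame's x
- up_notch_0 (a point): the same for a thin bar in the middle frame's upper notch at y = -88 mm, 44 mm above that frame's underside (moves with the frame)
- low_notch_1 (a point): where the middle of a thick bar's axis belongs in the bottom frame's notch at y = -34 mm: midway between the bearers, 40.8 mm above the table; the bar then lies along the frame's x
- up_notch_1 (a point): the same for a thin bar in the middle frame's upper notch at y = -34 mm, 44 mm above that frame's underside (moves with the frame)
- low_notch_2 (a point): where the middle of a thick bar's axis belongs in the bottom frame's notch at y = 34 mm: midway between the bearers, 40.8 mm above the table; the bar then lies along the frame's x
- up_notch_2 (a point): the same for a thin bar in the middle frame's upper notch at y = 34 mm, 44 mm above that frame's underside (moves with the frame)
- low_notch_3 (a point): where the middle of a thick bar's axis belongs in the bottom frame's notch at y = 88 mm: midway between the bearers, 40.8 mm above the table; the bar then lies along the frame's x
- up_notch_3 (a point): the same for a thin bar in the middle frame's upper notch at y = 88 mm, 44 mm above that frame's underside (moves with the frame)
- thick_bar_a: loose round steel bar, thick kind: 28 mm diameter, 140 mm long, 0.65 kg; at first on a 4 mm high rubber mat. May be absent (None). Origin: middle of its axis; x along the bar (either way; it may be turned about its axis)
- thick_bar_b: loose round steel bar, thick kind: 28 mm diameter, 140 mm long, 0.65 kg; at first on a 4 mm high rubber mat. May be absent (None). Origin: middle of its axis; x along the bar (either way; it may be turned about its axis)
- thick_bar_c: loose round steel bar, thick kind: 28 mm diameter, 140 mm long, 0.65 kg; at first on a 4 mm high rubber mat. May be absent (None). Origin: middle of its axis; x along the bar (either way; it may be turned about its axis)
- thin_bar_a: loose round steel bar, thin kind: 18 mm diameter, 140 mm long, 0.28 kg; at first on a 4 mm high rubber mat. May be absent (None). Origin: middle of its axis; x along the bar (either way; it may be turned about its axis)
- thin_bar_b: loose round steel bar, thin kind: 18 mm diameter, 140 mm long, 0.28 kg; at first on a 4 mm high rubber mat. May be absent (None). Origin: middle of its axis; x along the bar (either way; it may be turned about its axis)
- thin_bar_c: loose round steel bar, thin kind: 18 mm diameter, 140 mm long, 0.28 kg; at first on a 4 mm high rubber mat. May be absent (None). Origin: middle of its axis; x along the bar (either way; it may be turned about its axis)
- glass_heart: a small blunt heart-shaped block of pale slab glass, loose, 35 x 36 x 14 mm, lying behind the cradle to the left; origin at its underside; leave it alone
- cutter: a loose pencil-like glass cutter with a wooden-coloured barrel, 14 x 120 x 14 mm, lying behind the cradle; leave it alone

How it is judged (in metres and radians):
On the way, in this order (a step that is already met when the one before it is completed fails the run):
1. every thick bar lies in its own notch of the bottom frame, let go ((distance between thick_bar_a and low_notch_0 below 0.02 m or distance between thick_bar_a and low_notch_1 below 0.02 m or distance between thick_bar_a and low_notch_2 below 0.02 m or distance between thick_bar_a and low_notch_3 below 0.02 m) and z of thick_bar_a in the frame of bottom_frame between 0.0368 and 0.0448 m and angle between the x axis of each of thick_bar_a, thick_bar_b, thick_bar_c and the x axis of bottom_frame, either way round below 0.08 rad and (distance between thick_bar_b and low_notch_0 below 0.02 m or distance between thick_bar_b and low_notch_1 below 0.02 m or distance between thick_bar_b and low_notch_2 below 0.02 m or distance between thick_bar_b and low_notch_3 below 0.02 m) and z of thick_bar_b in the frame of bottom_frame between 0.0368 and 0.0448 m and (distance between thick_bar_c and low_notch_0 below 0.02 m or distance between thick_bar_c and low_notch_1 below 0.02 m or distance between thick_bar_c and low_notch_2 below 0.02 m or distance between thick_bar_c and low_notch_3 below 0.02 m) and z of thick_bar_c in the frame of bottom_frame between 0.0368 and 0.0448 m and contact force between the fingers and thick_bar_a below 0.3 N and contact force between the fingers and thick_bar_b below 0.3 N and contact force between the fingers and thick_bar_c below 0.3 N), for 0.2 s.
2. the middle frame sits fully home on the bottom frame's pegs over the thick bars, let go ((distance between thick_bar_a and low_notch_0 below 0.02 m or distance between thick_bar_a and low_notch_1 below 0.02 m or distance between thick_bar_a and low_notch_2 below 0.02 m or distance between thick_bar_a and low_notch_3 below 0.02 m) and z of thick_bar_a in the frame of bottom_frame between 0.0368 and 0.0448 m and angle between the x axis of each of thick_bar_a, thick_bar_b, thick_bar_c and the x axis of bottom_frame, either way round below 0.08 rad and (distance between thick_bar_b and low_notch_0 below 0.02 m or distance between thick_bar_b and low_notch_1 below 0.02 m or distance between thick_bar_b and low_notch_2 below 0.02 m or distance between thick_bar_b and low_notch_3 below 0.02 m) and z of thick_bar_b in the frame of bottom_frame between 0.0368 and 0.0448 m and (distance between thick_bar_c and low_notch_0 below 0.02 m or distance between thick_bar_c and low_notch_1 below 0.02 m or distance between thick_bar_c and low_notch_2 below 0.02 m or distance between thick_bar_c and low_notch_3 below 0.02 m) and z of thick_bar_c in the frame of bottom_frame between 0.0368 and 0.0448 m and distance between middle_frame and bottom_seat below 0.006 m and angle between middle_frame's own z axis and vertical below 0.03 rad and angle between the x axis of middle_frame and the x axis of bottom_frame, either way round below 0.04 rad and contact force between the fingers and middle_frame below 0.3 N), for 0.2 s.
3. every thin bar lies in its own upper notch of the seated middle frame, let go ((distance between thin_bar_a and up_notch_0 below 0.02 m or distance between thin_bar_a and up_notch_1 below 0.02 m or distance between thin_bar_a and up_notch_2 below 0.02 m or distance between thin_bar_a and up_notch_3 below 0.02 m) and z of thin_bar_a in the frame of middle_frame between 0.04 and 0.048 m and angle between the x axis of each of thin_bar_a, thin_bar_b, thin_bar_c and the x axis of middle_frame, either way round below 0.08 rad and (distance between thin_bar_b and up_notch_0 below 0.02 m or distance between thin_bar_b and up_notch_1 below 0.02 m or distance between thin_bar_b and up_notch_2 below 0.02 m or distance between thin_bar_b and up_notch_3 below 0.02 m) and z of thin_bar_b in the frame of middle_frame between 0.04 and 0.048 m and (distance between thin_bar_c and up_notch_0 below 0.02 m or distance between thin_bar_c and up_notch_1 below 0.02 m or distance between thin_bar_c and up_notch_2 below 0.02 m or distance between thin_bar_c and up_notch_3 below 0.02 m) and z of thin_bar_c in the frame of middle_frame between 0.04 and 0.048 m and distance between middle_frame and bottom_seat below 0.006 m and angle between middle_frame's own z axis and vertical below 0.03 rad and angle between the x axis of middle_frame and the x axis of bottom_frame, either way round below 0.04 rad and contact force between the fingers and thin_bar_a below 0.3 N and contact force between the fingers and thin_bar_b below 0.3 N and contact force between the fingers and thin_bar_c below 0.3 N), for 0.2 s.
At the end, for the whole second after the job is handed in: Each bar lies along a notch of its own frame, middle within 20 mm of the notch point and height within 4 mm; the middle frame sits on the bottom frame and the top frame on the middle one, each within 6 mm of its seat, level within 0.03 rad, in line within 0.04 rad; all released and at rest ((distance between thick_bar_a and low_notch_0 below 0.02 m or distance between thick_bar_a and low_notch_1 below 0.02 m or distance between thick_bar_a and low_notch_2 below 0.02 m or distance between thick_bar_a and low_notch_3 below 0.02 m) and z of thick_bar_a in the frame of bottom_frame between 0.0368 and 0.0448 m and angle between the x axis of each of thick_bar_a, thick_bar_b, thick_bar_c and the x axis of bottom_frame, either way round below 0.08 rad and (distance between thick_bar_b and low_notch_0 below 0.02 m or distance between thick_bar_b and low_notch_1 below 0.02 m or distance between thick_bar_b and low_notch_2 below 0.02 m or distance between thick_bar_b and low_notch_3 below 0.02 m) and z of thick_bar_b in the frame of bottom_frame between 0.0368 and 0.0448 m and (distance between thick_bar_c and low_notch_0 below 0.02 m or distance between thick_bar_c and low_notch_1 below 0.02 m or distance between thick_bar_c and low_notch_2 below 0.02 m or distance between thick_bar_c and low_notch_3 below 0.02 m) and z of thick_bar_c in the frame of bottom_frame between 0.0368 and 0.0448 m and (distance between thin_bar_a and up_notch_0 below 0.02 m or distance between thin_bar_a and up_notch_1 below 0.02 m or distance between thin_bar_a and up_notch_2 below 0.02 m or distance between thin_bar_a and up_notch_3 below 0.02 m) and z of thin_bar_a in the frame of middle_frame between 0.04 and 0.048 m and angle between the x axis of each of thin_bar_a, thin_bar_b, thin_bar_c and the x axis of middle_frame, either way round below 0.08 rad and (distance between thin_bar_b and up_notch_0 below 0.02 m or distance between thin_bar_b and up_notch_1 below 0.02 m or distance between thin_bar_b and up_notch_2 below 0.02 m or distance between thin_bar_b and up_notch_3 below 0.02 m) and z of thin_bar_b in the frame of middle_frame between 0.04 and 0.048 m and (distance between thin_bar_c and up_notch_0 below 0.02 m or distance between thin_bar_c and up_notch_1 below 0.02 m or distance between thin_bar_c and up_notch_2 below 0.02 m or distance between thin_bar_c and up_notch_3 below 0.02 m) and z of thin_bar_c in the frame of middle_frame between 0.04 and 0.048 m and distance between middle_frame and bottom_seat below 0.006 m and angle between each of middle_frame, top_frame's own z axis and vertical below 0.03 rad and angle between the x axis of middle_frame and the x axis of bottom_frame, either way round below 0.04 rad and distance between top_frame and middle_seat below 0.006 m and angle between the x axis of top_frame and the x axis of middle_frame, either way round below 0.04 rad and linear speed of each of thick_bar_a, thick_bar_b, thick_bar_c, thin_bar_a, thin_bar_b, thin_bar_c, middle_frame, top_frame below 0.02 m/s); the robot touches nothing.
It fails at once if the glass heart is shifted by more than 30 mm (distance of glass_heart from where it was at the start of the episode above 0.03 m).
It fails at once if the glass cutter is shifted by more than 30 mm (distance of cutter from where it was at the start of the episode above 0.03 m).
Of thick_bar_a, thick_bar_b, thick_bar_c only 2 to 3 are there at a start; the rules pass over those that are not, and their reading is None.
Of thin_bar_a, thin_bar_b, thin_bar_c only 2 to 3 are there at a start; the rules pass over those that are not, and their reading is None.
At some moment in a run one of middle_frame, top_frame may be knocked a few centimetres aside while the robot is not near it.
Once in a run the grip may slacken for a moment while it holds something.
It also fails if it takes over 210 s, if anything falls off the work surface, if the arm or the gripper's body presses on something with over 40 N, if the wrist force passes 120 N, or if a joint passes its speed limit or range.

## Robot

A 6-joint arm with a two-finger parallel gripper is mounted at the origin on a cart in front of the work surface, level with it; the furniture and walls round the work are solid. World frame = base frame: x ahead of the robot, y to its left, z up, the work surface at z = 0. Lengths are in m, angles in degrees, forces in N, time in s.
With the tool pointing down it reaches from about 0.325 to 0.775 m from the base axis. Payload 5.5 kg.
Tool frame: the origin (TCP) lies at the centre of the arm's flange, where the gripper is bolted on; the fingertips stand 182 mm ahead of it and the grasp point (between the pads) lies 163 mm ahead of it; z points along the fingers, y is the line along which they close (so a half turn about z gives the same grasp; the last joint's range is limited). The gripper opens to 88 mm and grips with 3 to 60 N. Pads are 20 mm wide; open, the fingers measure 115 mm over their backs; the gripper's body (75 mm by 178 mm) begins 61 mm behind the grasp point.
Start: joints at [-78.249, 5.22, 70.514, -0, 104.267, -3.249], TCP at [0.155, -0.58, 0.405] pointing down, gripper open.
Joint ranges: [-164.24, 164.24], [-49.07, 125.15], [9.68, 141.18], [-86.29, 266.29], [3.28, 154.24], [-151.56, 151.56]. Speed limits (degrees/s): [147.25, 147.25, 172.46, 180, 180, 180].

## Interface

Orientations are given as [roll, pitch, yaw] about the fixed x, y, z axes, in that order (R = Rz(yaw) Ry(pitch) Rx(roll)).
In Python, from station import r gives the robot as it stands. The module is installed in compiled form; this text tells all that it offers. Calls block until the motion is done:
- r.reach(position, orientation): joint-space move of the TCP to a pose.
- r.servo_line(position, rotation=None, speed=0.15): straight line of the TCP; rotation=None keeps the orientation; speed is the mean speed in m/s.
- r.move_joints(angles): joint-space move.
- r.let_go() and r.grab(squeeze=None): open the fingers fully, or close them until they stop; squeeze is the grip in N (None keeps the last).
- r.wait(seconds).
- r.inverse_kinematics(position, orientation): joint angles nearest the present ones, or None.
- r.sense(): the state.
- r.snapshot(name): name is "scene" or "top" or "wrist"; returns a dict with "frame" (480x640x3 uint8, red, green, blue), "fx", "fy", "cx", "cy" (pixels), "R" (3x3) and "t" (3): a world point X has camera coordinates R X + t. Camera axes: x right, y down, z forward; pixel columns grow to the right and rows downward; lengths in m; the calibration is good to about 2 mm. The wrist camera is an equidistant fisheye: a pixel r from the principal point sees the ray r / f radians off the axis. A picture is of the moment at which its call begins. There is no depth.
A pose or a line that the arm cannot do raises r.IKError and nothing moves.
- r.hand_in(): hands the job in; it is judged then, once.
The state is a dict: "clock": time; "joints": joint angles; "joint_vel": joint speeds; "joint_torque": joint torques, N m; "tcp_pos": TCP position; "orientation": TCP orientation; "contact_force": force on the tool from outside, world axes, zero at the start; "torque": the same for the moment, N m; "opening": finger opening in m; "gripper_force": force on a finger pad.
Only numpy, scipy, OpenCV 4.12 (cv2) and the standard library are available. Lean on these libraries where they do the work, as an engineer would, in place of code of your own. Each camera call takes 0.05 s, during which the arm holds its last target. There are 200 camera calls.

## Working session

There is one attempt and no reset: what is moved stays moved. The work goes in short steps, each a Python script; the robot and the scene stay as the last script left them, time stands still between calls to the robot, and variables do not carry over. Pictures are saved under pics/ and viewed, at most 14 in all, crops included, and the job is handed in when it is done.

```bash
mkdir -p pics; python3 - <<'E'
from station import r
import cv2
for n in("top","scene"):
    s=r.snapshot(n);cv2.imwrite(f"pics/{n}0.png",s["frame"][:,:,::-1])
    print(n,s["fx"],s["fy"],s["cx"],s["cy"],s["R"],s["t"])
print(r.sense())
E
```

```text
top 466.5293551292537 466.5293551292537 316.5519631829915 240.72928397773794 [[ 0.02784841 -0.99958541 -0.00731228]
 [-0.99524985 -0.02704347 -0.09352208]
 [ 0.09328555  0.00988199 -0.99559035]] [-0.07516877  0.53272003  1.11359668]
scene 480.25367346114666 480.25367346114666 320.5268109743995 237.4947749114768 [[-0.86332306 -0.50464674 -0.00222541]
 [-0.36311624  0.62425045 -0.69170656]
 [ 0.35045667 -0.59635814 -0.72217524]] [0.41066643 0.25441826 1.13747636]
{'clock': 0.1, 'joints': array([-7.82491435e+01,  5.25820502e+00,  7.05763583e+01, -1.79878878e-03,
        1.04268506e+02, -3.25086615e+00]), 'joint_vel': array([-0.1041416 , -0.1086087 , -0.1044192 , -0.05840068,  0.00932745,
       -0.01424534]), 'joint_torque': array([ 3.33634038e-03, -4.47858882e+01, -4.07569170e+01,  7.01361895e-02,
        2.84036784e-02, -1.19110896e-04]), 'tcp_pos': array([ 0.15528831, -0.57959851,  0.40361226]), 'orientation': array([-1.79896998e+02, -4.10356027e-03,  1.50012772e+01]), 'contact_force': array([-0.41124559,  0.03182703,  0.66362706]), 'torque': array([-0.06171396,  0.00981419,  0.01179372]), 'gripper_force': 0.0, 'opening': 0.0880320839449959}
```

View pics/top0.png

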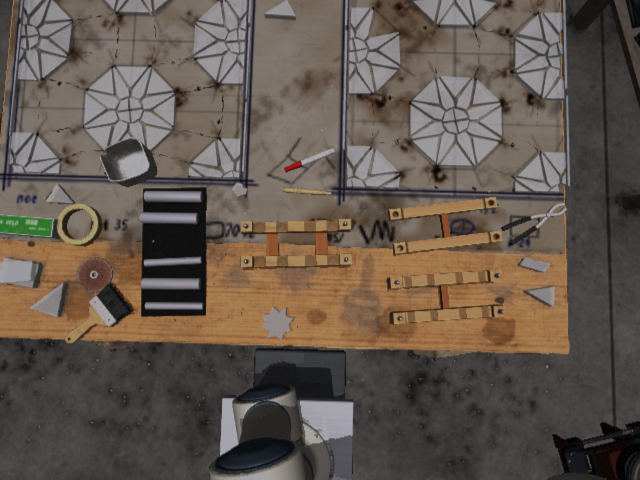

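View pics/scene0.png

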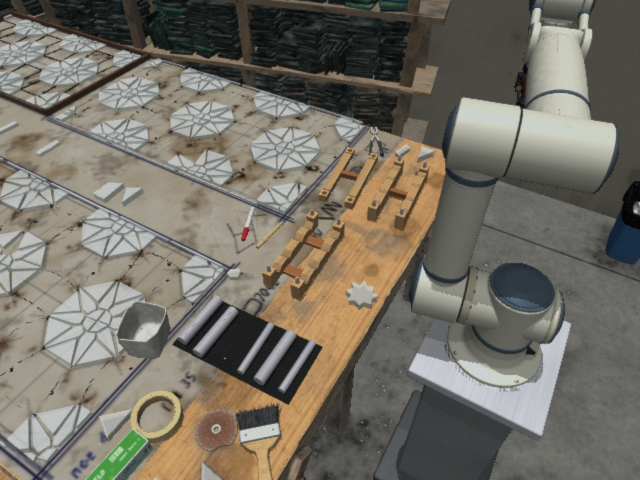

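Top: bottom frame near (297,244), low frame (446,226), taller frame (445,297), five bars on the mat around (173,250). I'll enlarge.

```bash
python3 - <<'E'
import cv2
f=cv2.imread("pics/top0.png")
cv2.imwrite("pics/c1.png",cv2.resize(f[180:330,130:330],None,fx=4,fy=4,interpolation=cv2.INTER_CUBIC))
cv2.imwrite("pics/c2.png",cv2.resize(f[185:335,325:525],None,fx=4,fy=4,interpolation=cv2.INTER_CUBIC))
E
```

```text
(no output)
```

View pics/c1.png

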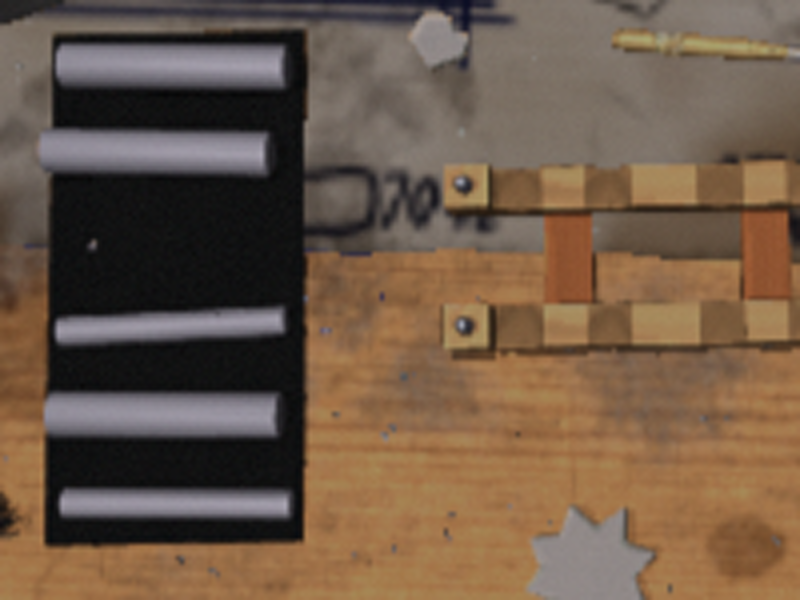

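View pics/c2.png

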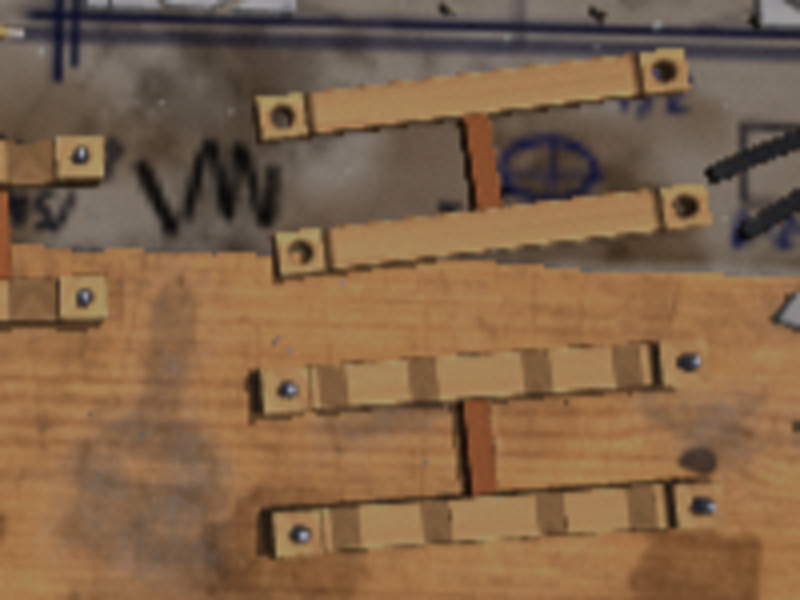

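Three thick bars (crop rows 66, 151, 414), two thin (325, 503), all lying crosswise; peg tips and holes are well visible. Now I'll compute positions.

```bash
cat > h.py <<'E'
import numpy as np, cv2
from station import r
from scipy.spatial.transform import Rotation as Ro
def px2w(s,uv,z):
    uv=np.atleast_2d(uv).astype(float); R=np.array(s["R"]);t=np.array(s["t"])
    d=np.c_[(uv[:,0]-s["cx"])/s["fx"],(uv[:,1]-s["cy"])/s["fy"],np.ones(len(uv))]@R
    c=-R.T@t
    return c+d*((z-c[2])/d[:,2:])
def w2px(s,X):
    c=np.atleast_2d(X)@np.array(s["R"]).T+s["t"]
    return np.c_[c[:,0]/c[:,2]*s["fx"]+s["cx"],c[:,1]/c[:,2]*s["fy"]+s["cy"]]
def fit(P,y=.118,x=.042):
    """P: far-left, far-right, near-left, near-right corner points -> centre, yaw deg, size residual (mm)"""
    M=np.array([[x,y],[x,-y],[-x,y],[-x,-y]]);P=P[:,:2];c=P.mean(0);Q=P-c
    a=np.arctan2((M[:,0]*Q[:,1]-M[:,1]*Q[:,0]).sum(),(M*Q).sum())
    Rm=np.array([[np.cos(a),-np.sin(a)],[np.sin(a),np.cos(a)]])
    return c,np.degrees(a),1e3*(Q-M@Rm.T)
def pose(p,yaw,off=0.163,tilt=0):
    """TCP pose with the point `off` ahead of the flange at p; tilt (deg) about the world x axis"""
    R=Ro.from_euler('x',tilt,degrees=True)*Ro.from_euler('xyz',[180,0,yaw],degrees=True)
    return np.array(p)-R.apply([0,0,off]),R.as_euler('xyz',degrees=True)
def go(p,yaw,off=.163,tilt=0,speed=None):
    P,O=pose(p,yaw,off,tilt)
    r.servo_line(P,O,speed=speed) if speed else r.reach(P,O)
def st(tag=""):
    s=r.sense();print(tag,"t%.1f"%s["clock"],"open%.4f"%s["opening"],"gf%.1f"%s["gripper_force"],"F",s["contact_force"].round(1),"tcp",s["tcp_pos"].round(4),flush=True);return s
def snap(n,f):
    s=r.snapshot(n);cv2.imwrite(f,s["frame"][:,:,::-1]);return s
E
python3 - <<'E'
from h import *
s=r.snapshot("top")
c1=lambda p:np.array(p)/4+[130,180]; c2=lambda p:np.array(p)/4+[325,185]
for n,a,b,z in[("T1",(57,64),(290,68),.018),("T2",(40,149),(270,154),.018),("t3",(56,331),(285,320),.013),("T4",(47,414),(280,415),.018),("t5",(60,502),(291,504),.013)]:
    P=px2w(s,c1([a,b]),z);d=P[1]-P[0];print(n,P.mean(0).round(4),"L%.4f"%np.linalg.norm(d),"ang",np.degrees(np.arctan2(d[0],-d[1])).round(1))
B=np.r_[c1([(463,184)]),c2([(80,155)]),c1([(465,325)]),c2([(84,297)])]
print("bot",fit(px2w(s,B,.068)))
print("mid",fit(px2w(s,c2([(288,389),(688,361),(300,534),(703,506)]),.067)))
print("top",fit(px2w(s,c2([(282,116),(665,71),(301,252),(685,205)]),.025)))
print("heart",px2w(s,c1([(438,38)]),.014),"cutter",px2w(s,c1([(615,38)]),.01))
E
```

```text
T1 [0.6358 0.2979 0.018 ] L0.1450 ang 0.5
T2 [0.582  0.3064 0.018 ] L0.1426 ang 0.3
t3 [0.4751 0.2922 0.013 ] L0.1411 ang 4.3
T4 [0.4205 0.2918 0.018 ] L0.1424 ang 1.4
t5 [0.367 0.283 0.013] L0.1412 ang 1.1
bot (array([ 0.52502835, -0.01216654]), np.float64(2.8156008847074907), array([[-0.33938601, -0.92851038],
       [-0.30354797,  1.22806876],
       [ 0.57506779, -1.46681333],
       [ 0.06786619,  1.16725494]]))
mid (array([ 0.40843482, -0.37068025]), np.float64(5.554506086132781), array([[-0.09266373, -1.53144512],
       [-0.25486366,  1.32281585],
       [ 0.30561824, -1.2982216 ],
       [ 0.04190915,  1.50685087]]))
top (array([ 0.58123034, -0.37498976]), np.float64(8.409749462774366), array([[ 0.02140245,  0.15000797],
       [-0.37736525, -0.38802918],
       [-0.09373992, -0.1070611 ],
       [ 0.44970272,  0.34508231]]))
heart [[0.65853012 0.13510993 0.014     ]] cutter [[0.66225116 0.02517001 0.01      ]]
```

```bash
cat >> h.py <<'E'
BC=np.array([.525,-.0122]);BY=2.8
def notch(i):
    a=np.radians(BY);y=[-.088,-.034,.034,.088][i];return BC+y*np.array([-np.sin(a),np.cos(a)])
def pick(xy,z,ang,off=.174,squeeze=45,lift=.17):
    go([*xy,z+.12],90+ang,off); go([*xy,z],90+ang,off,speed=.12)
    st("down"); r.grab(squeeze); r.wait(.2); st("grab")
    go([*xy,lift],90+ang,off,speed=.15); return st("lift")
def place(xy,z,yaw,off=.174,tilt=0,hi=.17):
    go([*xy,hi],yaw,off,tilt); st("above"); go([*xy,z],yaw,off,tilt,speed=.1); st("low")
    r.let_go(); r.wait(.2)
    P,O=pose([*xy,z],yaw,off,tilt);d=Ro.from_euler('xyz',O,degrees=True).apply([0,0,-1])
    r.servo_line(P+d*.1,O,speed=.2); st("out")
E
python3 - <<'E'
from h import *
pick((.660,.2979),.018,.5)
place(notch(0),.0425,BY)
snap("top","pics/p1.png")
f=cv2.imread("pics/p1.png");cv2.imwrite("pics/p1c.png",cv2.resize(f[170:330,130:370],None,fx=3.3,fy=3.3))
E
```

```text
down t4.8 open0.0876 gf0.0 F [0.7 0.2 0.3] tcp [0.6603 0.2981 0.1934]
grab t6.0 open0.0276 gf45.0 F [-0.3  0.3  0.1] tcp [0.66   0.2979 0.1919]
lift t7.2 open0.0270 gf45.0 F [-0.2 -0.2 -6.8] tcp [0.66   0.2979 0.342 ]
above t8.7 open0.0272 gf45.0 F [-0.2  0.6 -7.4] tcp [ 0.5297 -0.0995  0.3441]
low t10.2 open0.0272 gf45.0 F [-0.1  1.7 -7.4] tcp [ 0.5295 -0.1     0.2172]
out t12.0 open0.0875 gf0.0 F [-0.6 -0.4 -0.4] tcp [ 0.5291 -0.1001  0.3154]
```

View pics/p1c.png

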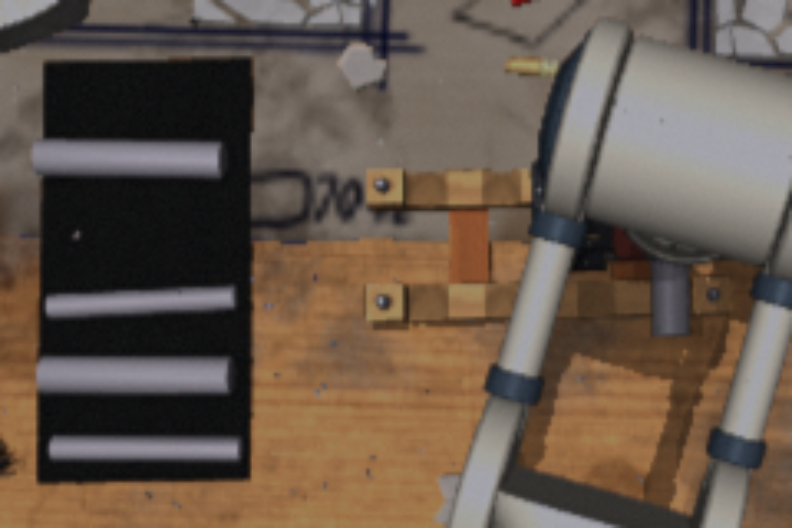

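The first bar lies in notch 0; the rest are undisturbed. Next the second bar, then moving the thin one aside.

```bash
python3 - <<'E'
from h import *
pick((.582,.3064),.018,.3)
place(notch(3),.0425,BY)
pick((.501,.2922),.013,4.3,off=.177,lift=.10)
place((.60,.292),.0135,90,off=.177,hi=.10)
go([.45,.1,.3],90)
snap("top","pics/p2.png")
f=cv2.imread("pics/p2.png");cv2.imwrite("pics/p2c.png",cv2.resize(f[170:330,130:370],None,fx=3.3,fy=3.3))
E
```

```text
down t14.8 open0.0875 gf0.0 F [0.7 0.3 0.6] tcp [0.5824 0.3066 0.1933]
grab t15.9 open0.0271 gf45.0 F [ 1.8 -0.3 -1. ] tcp [0.5822 0.3064 0.192 ]
lift t17.1 open0.0270 gf45.0 F [ 0.9 -0.  -6.8] tcp [0.5819 0.3064 0.3421]
above t18.2 open0.0271 gf45.0 F [ 0.2  0.2 -6.7] tcp [0.5208 0.076  0.3438]
low t19.6 open0.0273 gf45.0 F [ 0.6  0.1 -5.7] tcp [0.521  0.0757 0.2173]
out t21.5 open0.0881 gf0.0 F [-0.7  0.1 -0.7] tcp [0.5206 0.0757 0.3154]
down t23.8 open0.0875 gf0.0 F [-0.6  0.7  0.6] tcp [0.5013 0.2924 0.1911]
grab t25.0 open0.0173 gf45.0 F [ 0.7 -0.2 -0.8] tcp [0.501  0.2922 0.19  ]
lift t25.8 open0.0170 gf45.0 F [-0.   0.8 -3.5] tcp [0.5008 0.2921 0.2757]
above t26.3 open0.0171 gf45.0 F [-0.  -0.3 -3.1] tcp [0.6003 0.2916 0.2741]
low t27.3 open0.0170 gf45.0 F [-0.  -0.4 -3.4] tcp [0.6001 0.2921 0.1907]
out t29.3 open0.0878 gf0.0 F [-0.7  0.6 -1.1] tcp [0.5999 0.2919 0.2894]
```

View pics/p2c.png

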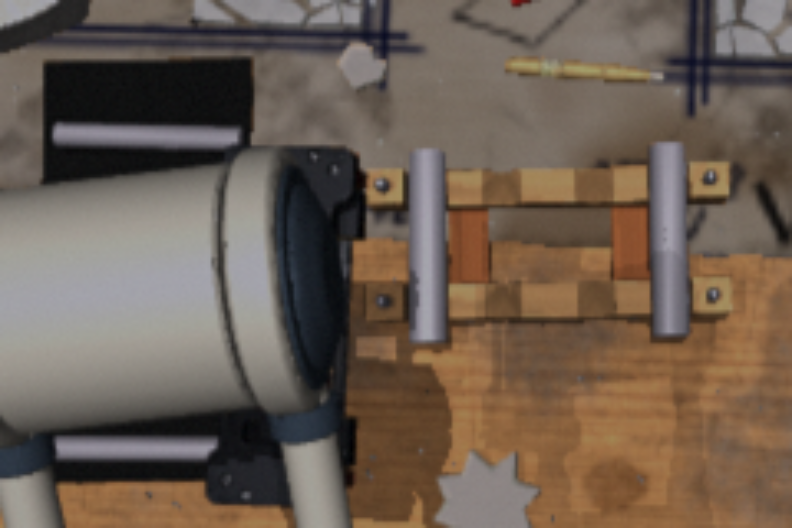

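```bash
sed -i "s/R=Ro.from_euler('x',tilt.*/R=Ro.from_euler('xyz',[180+tilt,0,yaw],degrees=True)/; s/tilt (deg) about the world x axis/tilt (deg) about the rotated x axis/" h.py
python3 - <<'E'
from h import *
pick((.442,.2918),.018,1.4)
place(notch(1),.043,BY,tilt=-25)
go([.42,-.15,.3],0)
s=snap("top","pics/p3.png")
f=cv2.imread("pics/p3.png");cv2.imwrite("pics/p3c.png",cv2.resize(f[170:340,130:530],None,fx=2,fy=2))
B=np.array([(382,184),(711,177),(384,300),(713,294)])/3.3+[130,170]
print(fit(px2w(s,B,.058)))
E
```

```text
down t32.6 open0.0876 gf0.0 F [0.6 1.4 0.3] tcp [0.4423 0.292  0.1931]
grab t33.8 open0.0269 gf45.0 F [-1.2  0.1  1.2] tcp [0.442  0.2918 0.192 ]
lift t34.9 open0.0271 gf45.0 F [ 0.   0.2 -6.7] tcp [0.4419 0.2917 0.3424]
above t36.2 open0.0271 gf45.0 F [ 0.2 -0.1 -6.2] tcp [0.523  0.0279 0.3274]
low t37.6 open0.0269 gf45.0 F [-1.3  0.7 -5.5] tcp [0.5234 0.0273 0.2016]
out t39.5 open0.0877 gf0.0 F [-0.4 -0.  -0.3] tcp [0.5208 0.0694 0.2903]
(array([ 0.52643313, -0.01197894]), np.float64(2.7077179765625634), array([[-0.17400876,  0.59681297],
       [ 0.13258012, -0.44721534],
       [ 0.21785967, -0.38340058],
       [-0.17643103,  0.23380295]]))
```

View pics/p3c.png

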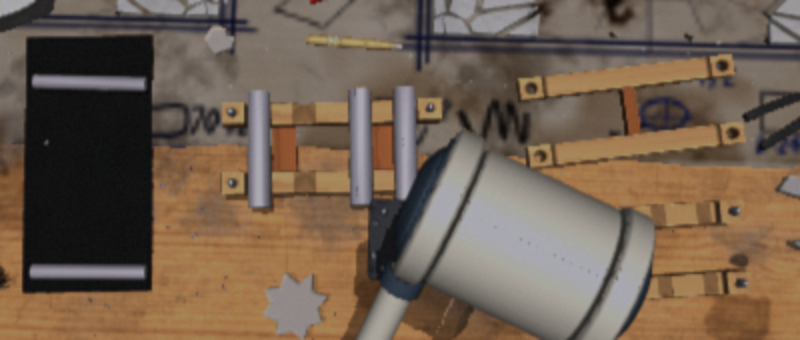

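```bash
sed -i "s/^BC=.*/BC=np.array([.5264,-.0120]);BY=2.7/" h.py
python3 - <<'E'
from h import *
s=r.snapshot("top")
P=px2w(s,np.array([(288,389),(688,361),(300,534),(703,506)])/4+[325,185],.057)
c,a,e=fit(P);print(c,a,e)
go([*c,.15],a); go([*c,.0255],a,speed=.12); st("down"); r.grab(60); r.wait(.3); st("grab")
go([*c,.18],a,speed=.1); st("lift")
go([*BC,.18],BY); go([*BC,.051+.025+.035],BY,speed=.1); st("above")
r.wait(.3)
snap("top","pics/p4.png"); snap("scene","pics/s4.png")
f=cv2.imread("pics/p4.png");g=cv2.imread("pics/s4.png")
cv2.imwrite("pics/p4c.png",np.vstack([cv2.resize(f[190:300,220:370],(800,587))[:300],cv2.resize(g[190:310,240:400],(800,600))[:300]]) if 0 else np.hstack([cv2.resize(f[190:300,220:370],(400,293)),cv2.resize(g[190:310,230:390],(390,293))]))
E
```

```text
[ 0.40825181 -0.37342045] 5.5545060861327835 [[ 0.18496941 -0.43167927]
 [ 0.23066816  0.29566468]
 [-0.17944835 -0.27084499]
 [-0.23618921  0.40685958]]
down t42.8 open0.0878 gf0.0 F [-0.7  0.3  0.3] tcp [ 0.4085 -0.3737  0.1896]
grab t44.2 open0.0157 gf60.0 F [0.2 2.  0.3] tcp [ 0.4083 -0.3733  0.1885]
lift t45.9 open0.0156 gf60.0 F [ 0.5 -1.  -3.7] tcp [ 0.4082 -0.3734  0.3421]
above t48.2 open0.0150 gf60.0 F [ 0.3  0.5 -3.8] tcp [ 0.5266 -0.0121  0.2748]
```

View pics/p4c.png

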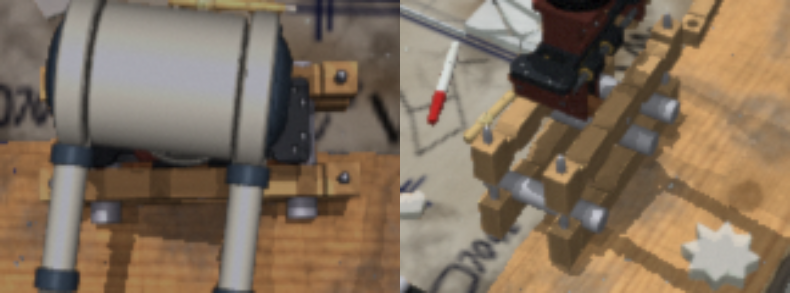

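The held frame is level over the cradle; its right pegs show at about (347.9,218.9) and (349.4,256.8) in the top image. Comparing with prediction.

```bash
python3 - <<'E'
from h import *
s=r.snapshot("top")
P=px2w(s,[(347.9,218.9),(349.4,256.75)],.086+.057)
a=np.radians(BY);R=np.array([[np.cos(a),-np.sin(a)],[np.sin(a),np.cos(a)]])
M=BC+np.array([[.042,-.118],[-.042,-.118]])@R.T
print(P.round(4),M.round(4),(P[:,:2]-M).round(4))
E
```

```text
[[ 0.5734 -0.1291  0.143 ]
 [ 0.4904 -0.1341  0.143 ]] [[ 0.5739 -0.1279]
 [ 0.49   -0.1318]] [[-0.0005 -0.0012]
 [ 0.0004 -0.0023]]
```

```bash
cat >> h.py <<'E'
def lower(xy,yaw,z0,z1,fmax=15,step=.004):
    f0=r.sense()["contact_force"][2];z=z0
    while z>z1+1e-6:
        z=max(z-step,z1);go([*xy,z],yaw,speed=.05);s=r.sense();f=s["contact_force"]
        print("z%.4f"%z,"got%.4f"%(s["tcp_pos"][2]-.163),(f).round(1))
        if abs(f[2]-f0)>fmax: print("STOP");return False
    return True
E
python3 - <<'E'
from h import *
ok=lower(BC,BY,.111,.0765)
if ok:
    r.let_go();r.wait(.3);st("rel");go([*BC,.2],BY,speed=.15);st()
snap("scene","pics/s5.png");f=cv2.imread("pics/s5.png");cv2.imwrite("pics/s5c.png",cv2.resize(f[190:310,230:390],None,fx=4,fy=4))
E
```

```text
z0.1070 got0.1064 [ 0.  -0.  -3.7]
z0.1030 got0.1025 [ 0.1 -0.7 -3.7]
z0.0990 got0.0986 [-0.3 -0.5 -4.5]
z0.0950 got0.0946 [-0.3 -0.2 -3.6]
z0.0910 got0.0906 [ 0.8  0.1 -3.7]
z0.0870 got0.0866 [ 0.9 -0.1 -4. ]
z0.0830 got0.0826 [-0.3 -1.5 -3.5]
z0.0790 got0.0786 [-0.8 -0.3 -3.4]
z0.0765 got0.0765 [-0.6  0.5 -3.5]
rel t52.4 open0.0879 gf0.0 F [-0.  -0.5  0.6] tcp [ 0.5264 -0.012   0.2395]
 t53.3 open0.0878 gf0.0 F [ 0.  -0.  -0.1] tcp [ 0.5263 -0.012   0.3618]
```

View pics/s5c.png

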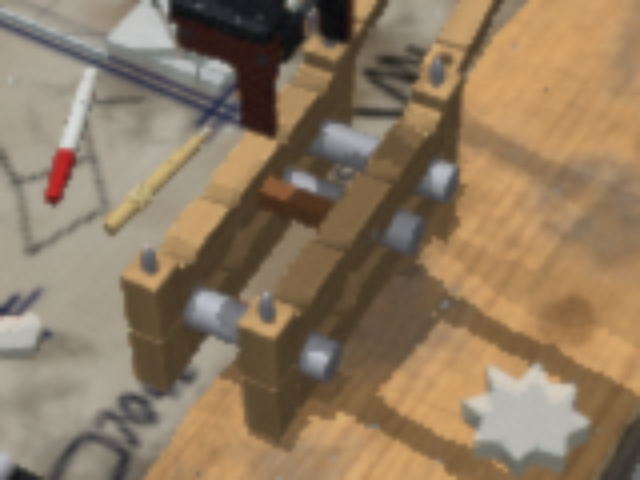

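Frame is fully down (post joints flush). Now the thin bars.

```bash
python3 - <<'E'
from h import *
s=r.snapshot("top")
for i,(a,b) in zip((3,0),[((32,80),(147,84)),((29,271),(146,272))]):
    P=px2w(s,np.array([a,b])/2+[130,170],.013);d=P[1]-P[0];c=P.mean(0);ang=np.degrees(np.arctan2(d[0],-d[1]));print(c,ang)
    ang=0 if i==3 else 1
    pick(c[:2],.0135,ang,off=.177,lift=.2)
    place(notch(i),.0965,BY,off=.177,hi=.2)
go([.45,.2,.35],45)
snap("top","pics/p6.png")
f=cv2.imread("pics/p6.png");cv2.imwrite("pics/p6c.png",cv2.resize(f[180:340,220:520],None,fx=2.6,fy=2.6))
E
```

```text
[0.60029683 0.2940714  0.013     ] -0.47684467075610304
down t55.8 open0.0878 gf0.0 F [-0.4 -0.3  0.9] tcp [0.6006 0.2942 0.1918]
grab t57.1 open0.0170 gf45.0 F [-0.3  0.5  0.2] tcp [0.6003 0.2941 0.1905]
lift t58.5 open0.0171 gf45.0 F [-0.5  0.5 -3.5] tcp [0.6003 0.2941 0.3754]
above t59.6 open0.0170 gf45.0 F [-0.3 -0.1 -1.3] tcp [0.5224 0.0762 0.3768]
low t60.8 open0.0172 gf45.0 F [ 0.8 -0.  -2.6] tcp [0.5225 0.0759 0.2744]
out t62.8 open0.0879 gf0.0 F [-0.5  0.  -1.2] tcp [0.5222 0.0759 0.3724]
[0.36702374 0.28335176 0.013     ] 1.1303456373435201
down t65.0 open0.0880 gf0.0 F [0.  0.4 0.8] tcp [0.3673 0.2835 0.1914]
grab t66.3 open0.0166 gf45.0 F [ 1.3 -0.2 -0.4] tcp [0.3671 0.2834 0.1905]
lift t67.7 open0.0170 gf45.0 F [-0.3 -0.8 -2.7] tcp [0.367  0.2833 0.3758]
above t69.2 open0.0174 gf45.0 F [-0.2  1.4 -2.2] tcp [ 0.5306 -0.099   0.377 ]
low t70.4 open0.0169 gf45.0 F [ 0.6  0.3 -3.2] tcp [ 0.5308 -0.0999  0.2744]
out t72.4 open0.0878 gf0.0 F [-0.3  0.3 -1.7] tcp [ 0.5305 -0.0999  0.3724]
```

View pics/p6c.png

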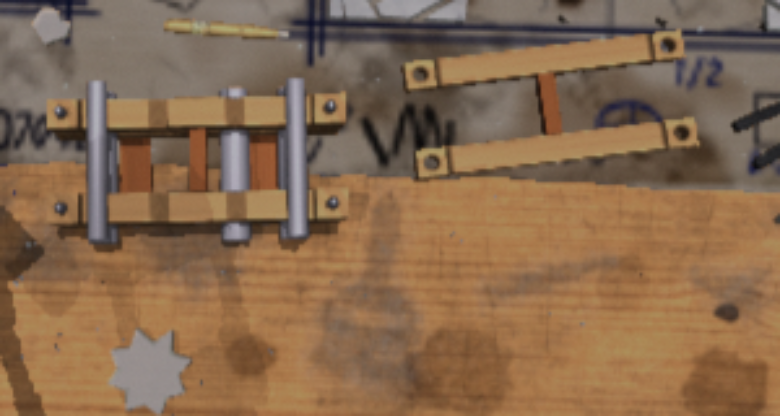

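Both thin bars lie in the upper notches. Top-frame holes at (420,73),(668,45),(432,162),(682,132) in the crop; pick it and set it on.

```bash
python3 - <<'E'
from h import *
s=r.snapshot("top");k=lambda p:np.array(p)/2.6+[220,180]
mc,ma,me=fit(px2w(s,k([(61,112),(331,106),(61,208),(333,202)]),.108));print("mid",mc,ma,me.round(1))
c,a,e=fit(px2w(s,k([(420,73),(668,45),(432,162),(682,132)]),.025));print("top",c,a,e.round(1))
go([*c,.15],a); go([*c,.0255],a,speed=.12); r.grab(60); r.wait(.3); st("grab")
go([*c,.22],a,speed=.1); st("lift")
go([*BC,.22],BY); go([*BC,.161],BY,speed=.1); st("above"); r.wait(.3)
f=r.snapshot("top")["frame"][:,:,::-1];g=r.snapshot("scene")["frame"][:,:,::-1]
cv2.imwrite("pics/p7c.png",np.hstack([cv2.resize(f[180:300,220:380],(400,300)),cv2.resize(g[170:290,230:390],(400,300))]))
E
```

```text
mid [ 0.52642672 -0.01379857] 2.7850370338472556 [[-0.1 -0.3]
 [ 0.  -0.2]
 [-0.1  0.2]
 [ 0.1  0.4]]
top [ 0.59419199 -0.3406061 ] 8.274805228598101 [[ 0.5  0.2]
 [-0.5  0.3]
 [-0.3 -0.2]
 [ 0.3 -0.3]]
grab t78.5 open0.0154 gf60.0 F [0.4 0.6 0. ] tcp [ 0.5942 -0.3405  0.1885]
lift t80.6 open0.0161 gf60.0 F [-0.6 -0.1 -2.7] tcp [ 0.5942 -0.3406  0.3822]
above t82.6 open0.0157 gf60.0 F [ 0.7  0.7 -1.6] tcp [ 0.5265 -0.0121  0.3245]
```

View pics/p7c.png

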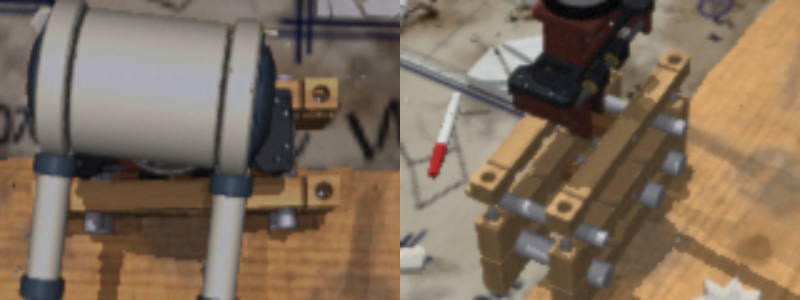

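```bash
python3 - <<'E'
from h import *
s=r.snapshot("top")
P=px2w(s,[(348.4,216.8),(349.2,256.4)],.161)
a=np.radians(BY);R=np.array([[np.cos(a),-np.sin(a)],[np.sin(a),np.cos(a)]])
M=BC+np.array([[.042,-.118],[-.042,-.118]])@R.T
d=P[:,:2]-M;print(d.round(4))
if abs(d).max()<.0035:
    if lower(BC,BY,.161,.1265):
        r.let_go();r.wait(.3);st("rel");go([*BC,.25],BY,speed=.15);go([.42,.25,.35],45)
    f=r.snapshot("top")["frame"][:,:,::-1];g=r.snapshot("scene")["frame"][:,:,::-1]
    cv2.imwrite("pics/p8c.png",np.hstack([cv2.resize(f[180:300,220:380],(400,300)),cv2.resize(g[170:290,230:390],(400,300))]))
E
```

```text
[[ 0.0016 -0.0011]
 [ 0.0001 -0.0007]]
z0.1570 got0.1564 [-0.6  0.1 -2.2]
z0.1530 got0.1525 [-0.1 -0.7 -1.3]
z0.1490 got0.1486 [-0.9 -0.6 -2.4]
z0.1450 got0.1446 [ 0.3 -0.2 -2.4]
z0.1410 got0.1406 [ 0.1 -0.2 -2.2]
z0.1370 got0.1366 [ 0.3  0.8 -2.9]
z0.1330 got0.1326 [ 0.4 -0.3 -2.3]
z0.1290 got0.1286 [ 0.4 -0.1 -2.8]
z0.1265 got0.1265 [ 0.2 -0.  -1.9]
rel t86.8 open0.0882 gf0.0 F [-0.1 -0.4 -0.2] tcp [ 0.5264 -0.012   0.2895]
```

```bash
ls -la pics/p8c.png
```

```text
-rw-r--r-- 1 agent agent 313429 Nov 29 17:59 pics/p8c.png
```

View pics/p8c.png

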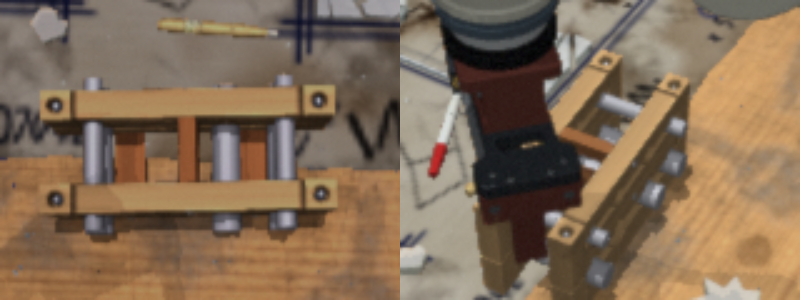

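The top frame is home, with the pegs visible in all four holes (crop (56,103), (319,99), (57,198), (321,192)), and all bars are in place. Handing in.

```bash
python3 -c "
from station import r
print(r.hand_in())"
```

```text
the job is handed in; nothing more can be done
None
```

The job is handed in: three thick bars and two thin bars lie in their notches, both loose frames look fully home on their pegs in the final pictures, and the heart and cutter were left alone; the hand-in returned no verdict.

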